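# Shut and latch the cover of a portable battery test set

### The arm

A 6-joint arm with a two-finger parallel gripper is mounted at the origin on the work surface. World frame = base frame: x ahead of the robot, y to its left, z up, the work surface at z = 0. Lengths are in mm, angles in rad, forces in N, time in s.
With the tool pointing down it reaches from about 300 to 775 mm from the base axis. Payload 14.6 kg.
Tool frame: the origin (TCP) lies on the centre line of the jaws, within the pads' length; the fingertips stand 19 mm ahead of it and the grasp point (between the pads) is the TCP (bot.tip_reach is the distance from the TCP to the fingertips, in mm); y points along the fingers, x is the direction in which the jaws open and shut, and the axes are right-handed (so a half turn about y gives the same grasp; the last joint's range is limited). The gripper opens to 85 mm and grips with 20 to 120 N. Pads are 22 mm wide; open, the fingers measure 114 mm over their backs; the gripper's body (76 mm by 85 mm) begins 54 mm behind the grasp point. The pads swing forward as they close: fully open they stand 13 mm farther back than shut.
Start: joints at [-1.248, 0.3, 1.521, -0, 1.321, -0.067], TCP at [208.994, -508.735, 250.281] pointing down, gripper open.
Joint ranges: [-3.03, 3.03], [-0.79, 2.21], [0.23, 2.52], [-1.04, 4.18], [0, 3.07], [-2.55, 2.55]. Speed limits (rad/s): [2.22, 2.22, 2.57, 3.14, 3.14, 3.14].

### API

Orientations are given as a unit quaternion [w, x, y, z].
In Python, from rig import bot gives the robot as it stands. Calls block until the motion is done:
- bot.move_to(position, orientation): joint-space move of the TCP to a pose.
- bot.servo_line(position, attitude=None, speed=150, until_force=None): straight line of the TCP; attitude=None keeps the orientation; speed is the mean speed in mm/s. With until_force (N) it stops when the force on the tool has changed by that much, and returns True; else False.
- bot.move_joints(angles): joint-space move.
- bot.move_gripper(opening, grip_force=None): finger opening in mm; grip_force is the grip in N (None keeps the last); returns when the fingers have stopped.
- bot.dwell(seconds).
- bot.ik(position, orientation): joint angles nearest the present ones, or None.
- bot.read_state(): the state.
- bot.read_camera(name): name is "scene" or "top" or "wrist"; returns a dict with "image" (400x640x3 uint8, blue, green, red), "depth" (400x640 float32, mm along the optical axis (not along the pixel's ray), 0 where there is no reading), "fovy" (degrees; the focal length in pixels is half the picture's height over the tangent of half this angle, whatever the lens; pixels are square), "cx", "cy" (the principal point, pixels), "k1" (the pictures are not rectified: a ray, as slopes to the right and down, at radius r is drawn at 1 + k1 r^2 times it, then the intrinsics apply), "eye" and "attitude" of the camera in the world; the wrist camera has in their place "mount" (4x4, takes a point from camera to tool coordinates, whose origin is the TCP and whose axes are the tool frame's). Camera axes: x right, y down, z forward; pixel columns grow to the right and rows downward; lengths in mm; the calibration is good to about 2 mm. A picture is of the moment at which its call begins: read the wrist's pose just before it.
A pose or a line that the arm cannot do raises bot.MotionError and nothing moves.
- bot.finish_job(): hands the job in, once; it reports no verdict.
The state is a dict: "clock": time; "joint_positions": joint angles; "qvel": joint speeds; "effort": joint torques, N m; "ee_pos": TCP position; "tool_rot": TCP orientation; "ft_force": force on the tool from outside, world axes, zero at the start; "moment": the same for the moment, N m; "grip_width": finger opening in mm.
Only numpy, scipy, OpenCV 4.12 (cv2) and the standard library are available. Lean on these libraries where they do the work, as an engineer would, in place of code of your own. Each camera call takes 0.05 s, during which the arm holds its last target.

### The job

Close up the beige battery test set: push its front cover up until it rests on its gasket, hook the wire loop of the draw latch over the keeper on top of the cover, then press the latch lever down over centre until it lies flat, so that the cover is drawn tight. Go by feel and never force it: the cover and the lever are thin metal and bend. Leave the other things on the case and on the bench alone, and let go of everything at the end.

Things in the scene. Friction and masses are not known exactly. Their poses are not given: they have to be found in the camera images.
- case: Beige test set 180 deep x 280 wide x 150 mm high, fixed to the bench, cover on the side towards the robot. Origin: underside, between the sides, 110 mm from the back, 70 mm from the front rim; x points from the cover side to the back, y to its left, z up. Flat top 150 mm up with the latch base in the middle (y = 0). Plane y = 0 is the latch's plane; -x of the case is called outward here.
- pivot (a point): Lever pivot, axis along the case's y, 165 mm above the bench, 15 mm above the case top, 46 mm in front of the case origin (-x).
- cover (a joint): Hinge of the shallow front cover (280 wide, 136 high, 30 mm deep) along its lower rear edge, 14 mm above the bench; rad, 0 = home, grows as the top leans outward. Stays where left: 3 to 5 N at its top moves it inward. From 0.033 rad inward it squeezes the rubber gasket (some 10 to 20 N/mm at the top). Bends if pushed with over 30 N. The loop only reaches the keeper with the cover on the gasket (under about 0.05).
- cover_edge (a point): Middle of the cover's top outer edge: outer face of the cover, 150 mm up when shut. The outer face runs straight down from it and along y for 140 mm to each side. x, y, z as the case when the cover is shut, tilting with it.
- keeper (a point): Seat in the keeper: where the middle of the loop bar lies when hooked, 14 mm above the cover's top. Just inward of it a steel tooth, 18 mm wide, 8 mm thick, stands to 8 mm above this point and leans 14 deg outward over it; below is a pedestal 20 mm wide whose top is 3.5 mm under this point. To hook, the bar must pass at least 4 mm outward of this point, come down behind the tooth and be drawn back inward. Axes as cover_edge.
- lever (a joint): Latch lever: a steel handle 21 mm wide, 58 mm long from the pivot, upper face 7 mm from the pivot when flat. rad: 0 = flat, handle pointing to the back (+x); pi/2 = upright; stop at 1.75. Light friction, stays where left. With the loop hooked, pressing it down 42 mm from the pivot takes up to 10 to 16 N about half way, nothing at about 0.1 rad (dead centre), then it snaps down to a hard stop. Bends at over 30 N.
- lever_tip (a point): On the lever's upper face near its free end, 46 mm from the pivot.
- loop (a joint): Loop's hinge on a pin in the lever: with the lever flat the pin is 13.9 mm behind (+x) and 1.6 mm below the pivot and it turns with the lever. rad: loop minus lever = rise of the loop above level outward (0 = level, pi/2 = upright). It stays up if steeper than about 55 deg and drops by its weight if lower. Drawing the loop outward pulls the lever up to its 1.75 stop, which is felt; held legs slip a little between fingers.
- loop_bar (a point): Middle of the loop's cross bar (6 to 7 mm thick, along y), 55 mm from the loop's pin. Two straight legs of 5 mm wire run from its ends to the pin, 38 mm over their outsides; they can be pinched across y from above. The lever handle stands between the legs.
- fuse_box: Bystander on the case top: clear box with blue lid, 37 x 37 x 22 mm; origin under its centre.
- plug_block: Bystander on the case top: black twin socket block, 30 x 38 x 30 mm; origin under its centre.
- battery_pack: Bystander: pack of eight brown cells, 66 x 132 x 68 mm; origin under its centre.
- screwdriver: Bystander lying on the mat, 190 mm long; origin near its middle.
- meter: Bystander: grey hand-held meter lying flat, 150 x 75 x 40 mm; origin under its centre.
- tape_roll: Bystander: yellow roll of tape lying flat, 80 mm across, 19 mm high; origin under its centre.
- solvent: Bystander: white bottle with blue cap, 48 mm across, 110 mm high; origin under its centre.
- parts_tray: Bystander: grey divided tray, 110 x 160 x 35 mm; origin under its centre.

How it is judged:
By the outcome, as a careful person would: the job done as asked, in the order asked, and still so for the second after the job is handed in, with the robot touching nothing.
It also fails if it takes over 69 s, if anything falls off the work surface, if the arm or the gripper's body presses on something with over 40 N, if the wrist force passes 120 N, or if a joint passes its speed limit or range.

## Working session

There is one attempt and no reset: what is moved stays moved. The work goes in short steps, each a Python script; the robot and the scene stay as the last script left them, time stands still between calls to the robot, and variables do not carry over. Pictures are saved under pics/ and viewed, and the job is handed in when it is done.

```bash
ls -la; mkdir -p pics; python3 - <<'E'
from rig import bot
import cv2,numpy as np
s=bot.read_state(); print(s)
for n in ["scene","top","wrist"]:
    c=bot.read_camera(n); cv2.imwrite(f"pics/{n}0.png",c["image"])
    np.savez(f"{n}0.npz",**{k:v for k,v in c.items()})
    print(n,{k:v for k,v in c.items() if k not in("image","depth")})
E
```

```text
total 12
drwxr-xr-x  3 agent agent 4096 Dec  7 14:48 .
drwxr-xr-x 23 root  root  4096 Dec  7 14:48 ..
drwxr-xr-x  2 agent agent 4096 Dec  7 14:48 pics
{'clock': 0.0, 'joint_positions': array([-1.24762646e+00,  3.00532814e-01,  1.52157456e+00, -4.13237797e-05,
        1.32067983e+00, -6.66165479e-02]), 'qvel': array([ 2.42511358e-04, -6.98367266e-04, -7.15762883e-05,  6.29211549e-04,
       -1.78967846e-03, -1.89686823e-03]), 'effort': array([ 1.77545026e-03, -5.43497908e+01, -3.61790228e+01, -1.39475478e-05,
        3.97333250e-03, -8.39007703e-05]), 'ee_pos': array([ 208.91080107, -508.55958687,  249.69020189]), 'tool_rot': array([ 0.58761375, -0.5871202 ,  0.39404325, -0.39335718]), 'ft_force': array([ 0.20138342,  0.21740439, -0.01160034]), 'moment': array([0.00191656, 0.02095359, 0.02713179]), 'grip_width': 85.56476821826996}
scene {'fovy': 47.25372356318258, 'cx': 319.6112241499255, 'cy': 193.4387546149667, 'k1': -0.06326503684116078, 'eye': array([1403.67540059,  409.11063352,  968.12947503]), 'attitude': array([-0.2149804 ,  0.48231419,  0.77309687, -0.35139391])}
top {'fovy': 47.79780334031855, 'cx': 309.556229448046, 'cy': 191.30870881670594, 'k1': -0.008565412517531538, 'eye': array([ 365.43892495,   -1.76507298, 1353.88080524]), 'attitude': array([ 0.04536844, -0.70231092,  0.70884407, -0.04734085])}
wrist {'fovy': 71.21664268189275, 'cx': 319.0546131542417, 'cy': 201.26139131725478, 'k1': 0.0024335867770322664, 'mount': array([[ 9.99999838e-01, -5.04859289e-04, -2.63140419e-04,
        -6.93395621e-01],
       [ 8.63578141e-05, -3.22341483e-01,  9.46623453e-01,
        -1.24442453e+02],
       [-5.62732716e-04, -9.46623322e-01, -3.22341387e-01,
         8.32665955e+01],
       [ 0.00000000e+00,  0.00000000e+00,  0.00000000e+00,
         1.00000000e+00]])}
```

View pics/scene0.png

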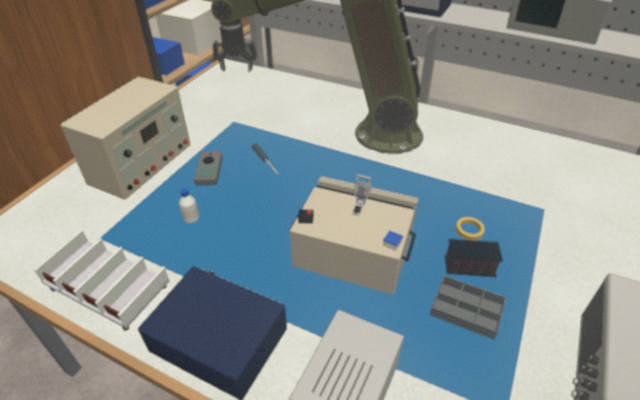

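View pics/top0.png

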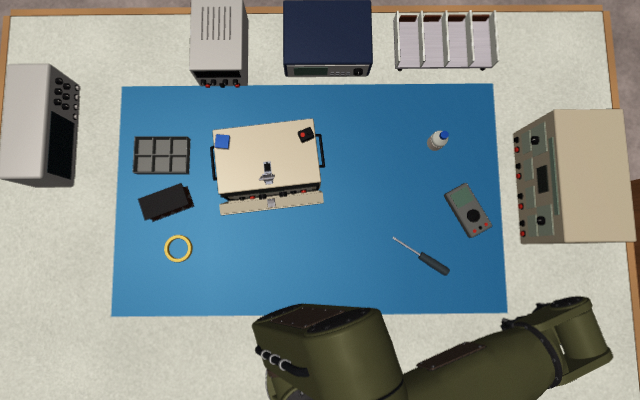

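View pics/wrist0.png

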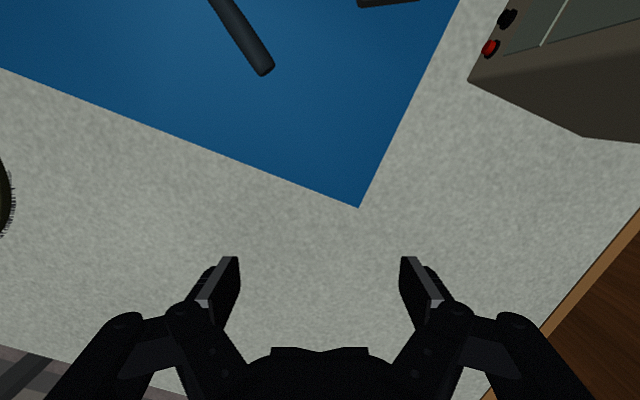

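The scene view shows the case at about (355,235) with the cover leaning open and the lever upright at (361,190). In the top view, the case top spans (213–321, 120–200), the cover lip is at y≈203, the fuse box is at (222,142) and the plug block at (305,134).

```bash
cat > h.py <<'E'
import numpy as np, cv2
from scipy.spatial.transform import Rotation as R
def q2m(q): return R.from_quat(np.r_[q[1:],q[0]]).as_matrix()
def m2q(m):
    q=R.from_matrix(m).as_quat(); return np.r_[q[3],q[:3]]
def K(c):
    f=200/np.tan(np.radians(float(c["fovy"]))/2)
    return np.array([[f,0,float(c["cx"])],[0,f,float(c["cy"])],[0,0,1]]),np.array([float(c["k1"]),0,0,0])
def pose(c,st=None):
    if "eye" in c: return q2m(c["attitude"]),np.array(c["eye"])
    T=np.array(c["mount"]); Rt=q2m(st["tool_rot"])
    return Rt@T[:3,:3], Rt@T[:3,3]+np.array(st["ee_pos"])
def slopes(c,px):
    k,d=K(c); return cv2.undistortPoints(np.array(px,float).reshape(-1,1,2),k,d).reshape(-1,2)
def rays(c,px,st=None):
    Rm,e=pose(c,st); s=slopes(c,px); return e,np.c_[s,np.ones(len(s))]@Rm.T
def onz(c,px,z,st=None):
    e,d=rays(c,px,st); return e+d*((z-e[2])/d[:,2])[:,None]
def cloud(c,st=None):
    h,w=c["depth"].shape; u,v=np.meshgrid(np.arange(w),np.arange(h))
    e,d=rays(c,np.c_[u.ravel(),v.ravel()],st)
    return (e+d*np.array(c["depth"]).reshape(-1,1)).reshape(h,w,3)
def proj(c,P,st=None):
    Rm,e=pose(c,st); k,dd=K(c); q=(np.atleast_2d(P)-e)@Rm
    return cv2.projectPoints(q.reshape(-1,1,3),np.zeros(3),np.zeros(3),k,dd)[0].reshape(-1,2)
def tri(e1,d1,e2,d2):
    A=np.c_[d1,-d2]; t=np.linalg.lstsq(A,e2-e1,rcond=None)[0]
    a=e1+d1*t[0]; b=e2+d2*t[1]; return (a+b)/2,np.linalg.norm(a-b)
E
python3 - <<'E'
from h import *
c=np.load("top0.npz"); P=cloud(c); z=P[...,2]
im=c["image"]
print("mat z",np.median(z[220:300,380:480]))
hsv=cv2.cvtColor(im,cv2.COLOR_BGR2HSV)
m=((z>138)&(z<160)&(hsv[...,1]<110)&(hsv[...,2]>120)).astype(np.uint8)*255
m[:, :200]=0;m[:,335:]=0;m[:110]=0;m[220:]=0
cv2.imwrite("pics/m.png",cv2.resize(np.hstack([im[100:230,190:350],cv2.cvtColor(m,cv2.COLOR_GRAY2BGR)[100:230,190:350]]),None,fx=2.4,fy=2.4,interpolation=0))
cv2.imwrite("pics/t0.png",cv2.resize(im[100:225,195:345],None,fx=5,fy=4.8)[:600])
s=np.load("scene0.npz"); cv2.imwrite("pics/s0.png",cv2.resize(s["image"][160:300,270:430],None,fx=4.2,fy=4.2))
E
```

```text
mat z 2.203007800907585
```

View pics/m.png

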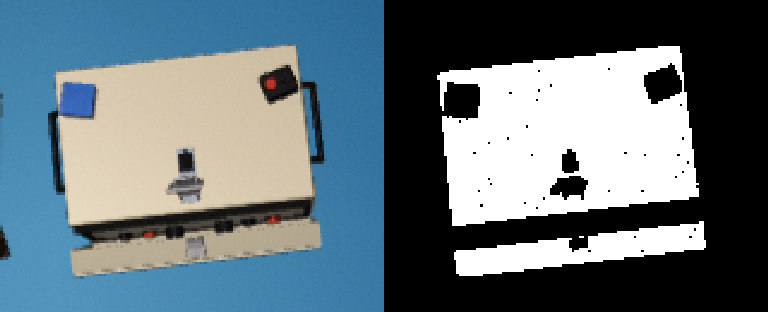

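View pics/t0.png

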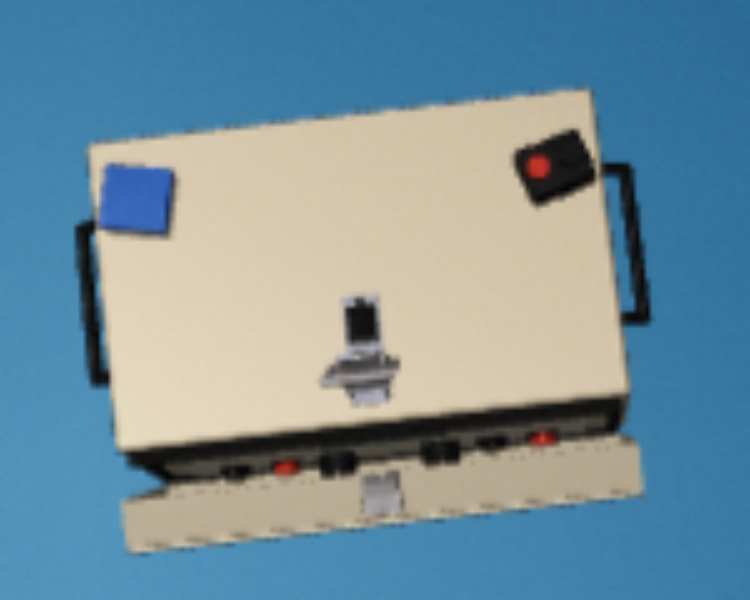

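View pics/s0.png

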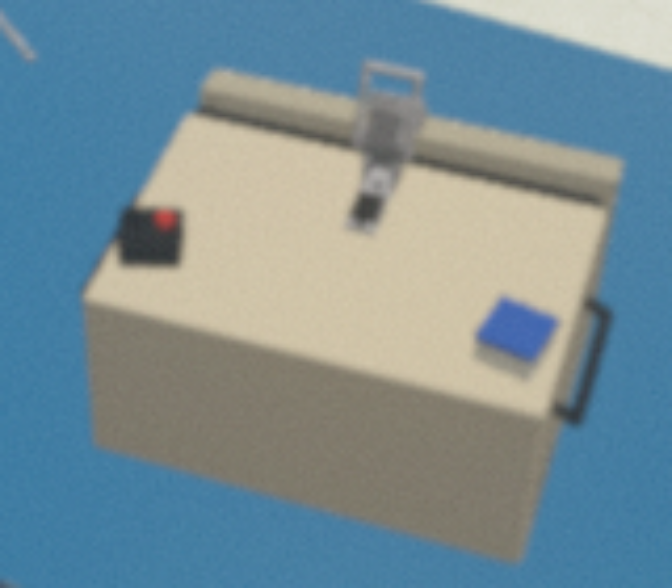

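The lever and loop both stand upright at mid-case, and the cover leans about 35 mm outward at its top. Next I'll compute the case frame and cover angle.

```bash
python3 - <<'E'
from h import *
c=np.load("top0.npz"); P=cloud(c); z=P[...,2]
im=c["image"];hsv=cv2.cvtColor(im,cv2.COLOR_BGR2HSV)
m=((z>138)&(z<160)&(hsv[...,1]<110)&(hsv[...,2]>120)).astype(np.uint8)*255
m[:, :200]=0;m[:,335:]=0;m[:110]=0;m[220:]=0
n,l,st,_=cv2.connectedComponentsWithStats(m)
for i in np.argsort(-st[1:,4])[:2]+1:
    v,u=np.nonzero(l==i); zz=np.median(z[l==i]); print("area",st[i,4],"z",zz)
    W=onz(c,np.c_[u,v],150)[:,:2].astype(np.float32)
    r=cv2.minAreaRect(W); print(r); print(cv2.boxPoints(r))
    Wd=P[l==i]; print("depth-based", cv2.minAreaRect(Wd[:,:2].astype(np.float32)))
# lever/loop from top depth: points above 175 
k=(z>172)&(z<300); k[:, :240]=0;k[:,290:]=0;k[:150]=0;k[215:]=0
for p in P[k]: print(np.round(p).astype(int),end=' ')
s=np.load("scene0.npz"); Q=cloud(s); k=(Q[...,2]>172)&(Q[...,2]<300);k[:, :340]=0;k[:,385:]=0;k[:165]=0;k[230:]=0
print()
v,u=np.nonzero(k)
for a,b in zip(v[::4],u[::4]): print(b,a,np.round(Q[a,b]).astype(int),end=' ')
E
```

```text
area 6008 z 150.7210154658285
((623.971923828125, 112.20051574707031), (178.06198120117188, 278.9443054199219), 6.263753890991211)
[[520.25525  241.12627 ]
 [550.6896   -36.152782]
 [727.6886   -16.725235]
 [697.2543   260.5538  ]]
depth-based ((624.4156494140625, 112.82135009765625), (180.15347290039062, 280.2701416015625), 6.198156833648682)
area 1122 z 145.8845340269645
((492.25067138671875, 97.63321685791016), (30.16592788696289, 278.8622741699219), 6.27422571182251)
[[462.02002  234.58081 ]
 [492.4961   -42.611134]
 [522.4813   -39.314377]
 [492.00525  237.87756 ]]
depth-based ((492.9953918457031, 97.91770935058594), (30.660621643066406, 279.3846740722656), 6.254776477813721)
[562  99 224] [562  97 223] [567  94 198] [559 114 228] [560 112 226] [560 110 224] [559 107 228] [559 104 228] [560 102 224] [559  99 227] [559  97 227] [561  95 215] [565  94 193] [563 118 192] [559 113 213] [559 111 213] [560 108 210] [560 106 210] [559 103 211] [560 101 209] [560  98 208] [560  96 209] [562  94 194] [565  93 179] [562  89 194] [563  87 189] [561 121 186] [560 118 195] [558 114 204] [558
[... 1564 characters left out ...]
 188 [560  98 200] 362 188 [564 110 206] 367 188 [555 121 204] 357 189 [560  95 194] 361 189 [561 107 200] 365 189 [558 116 201] 355 190 [563  91 192] 360 190 [561 104 195] 364 190 [561 115 199] 354 191 [565  89 190] 358 191 [563 100 192] 362 191 [561 110 194] 367 191 [559 123 198] 356 192 [572  97 195] 360 192 [560 104 188] 364 192 [559 115 191] 354 193 [567  90 184] 358 193 [556  97 179] 362 193 [559 109 186] 367 193 [558 123 190] 356 194 [568  96 184] 360 194 [557 103 179] 364 194 [566 117 190] 354 195 [569  91 179] 358 195 [566 101 181] 362 195 [561 110 180] 366 195 [558 120 183] 358 196 [565 101 177] 362 196 [566 112 182] 366 196 [567 124 187] 363 197 [565 115 179] 367 197 [563 125 181]
```

```bash
cat >> h.py <<'E'
# case frame
A=np.radians(6.26); UX=np.array([np.cos(A),np.sin(A),0]); UY=np.array([-np.sin(A),np.cos(A),0]); UZ=np.array([0,0,1.])
RC=np.c_[UX,UY,UZ]; O=np.array([604.1,110.1,0.])
def cw(p): return O+RC@np.array(p,float)      # case->world
def wc(p): return (np.asarray(p)-O)@RC         # world->case
def att(t,s=1):  # tilt t (deg): approach (sin t,0,-cos t) in case; s=1: camera outward
    t=np.radians(t); a=np.array([np.sin(t),0,-np.cos(t)]); x=np.array([0,s,0.])
    return m2q(RC@np.c_[x,a,np.cross(x,a)])
def app(t): t=np.radians(t); return np.array([np.sin(t),0,-np.cos(t)])
E
python3 - <<'E'
from h import *; from rig import bot
st=bot.read_state(); print(q2m(st["tool_rot"]).round(2), bot.tip_reach)
for s in(1,-1):
  for nm,p,t in [("push",(-150,0,145),30),("pushend",(-110,0,145),30),("pinch",(-58,0,225),25),("out",(-92,0,175),25),("out2",(-130,0,200),25),("press0",(-70,0,225),60),("press1",(-30,0,215),35),("press2",(-4,0,195),10),("look",(-110,0,330),20)]:
    for tt in (t,t-20,t+20):
      j=bot.ik(cw(p),att(tt,s)); print(s,nm,tt,None if j is None else np.round(j,2))
E
```

```text
[[ 0.38 -0.    0.92]
 [-0.92  0.    0.38]
 [-0.   -1.    0.  ]] 19.0
1 push 30 [ 0.13  0.05  2.18 -0.03  0.39 -1.53]
1 push 10 [ 0.13  0.16  1.97 -0.    0.84 -1.55]
1 push 50 [0.13 0.04 2.36 3.29 0.12 1.44]
1 pushend 30 [ 0.13  0.13  2.08 -0.02  0.4  -1.53]
1 pushend 10 [ 0.12  0.24  1.87 -0.    0.85 -1.55]
1 pushend 50 [0.13 0.12 2.26 3.29 0.11 1.44]
1 pinch 25 [ 0.12  0.15  1.82 -0.01  0.74 -1.55]
1 pinch 5 [ 0.12  0.29  1.59 -0.    1.17 -1.56]
1 pinch 45 [ 0.13  0.07  2.03 -0.05  0.26 -1.51]
1 out 25 [ 0.13  0.14  1.96 -0.01  0.6  -1.55]
1 out 5 [ 0.12  0.27  1.74 -0.    1.04 -1.56]
1 out 45 [ 0.13  0.08  2.15 -0.12  0.12 -1.44]
1 out2 25 [ 0.13  0.02  2.03 -0.01  0.66 -1.54]
1 out2 5 [ 0.12  0.16  1.82 -0.    1.08 -1.56]
1 out2 45 [ 0.13 -0.06  2.22 -0.08  0.19 -1.48]
1 press0 60 [0.13 0.05 2.19 3.27 0.14 1.46]
1 press0 40 [ 0.13  0.05  2.01 -0.03  0.38 -1.53]
1 press0 80 [0.13 0.17 2.29 3.17 0.72 1.55]
1 press1 35 [ 0.12  0.17  1.87 -0.02  0.49 -1.54]
1 press1 15 [ 0.12  0.29  1.64 -0.    0.95 -1.56]
1 press1 55 [0.13 0.14 2.06 3.8  0.02 0.92]
1 press2 10 [ 0.12  0.4   1.53 -0. 
[... 899 characters left out ...]
6 ]
-1 out2 5 [ 0.12  0.16  1.82 -0.    1.08  1.59]
-1 out2 45 [ 0.13 -0.06  2.22 -0.08  0.19  1.67]
-1 press0 60 [ 0.13  0.05  2.19  3.27  0.14 -1.69]
-1 press0 40 [ 0.13  0.05  2.01 -0.03  0.38  1.61]
-1 press0 80 [ 0.13  0.17  2.29  3.17  0.72 -1.59]
-1 press1 35 [ 0.12  0.17  1.87 -0.02  0.49  1.6 ]
-1 press1 15 [ 0.12  0.29  1.64 -0.    0.95  1.59]
-1 press1 55 [ 0.13  0.14  2.06  3.8   0.02 -2.22]
-1 press2 10 [ 0.12  0.4   1.53 -0.    1.04  1.58]
-1 press2 -10 [0.12 0.57 1.28 0.   1.47 1.58]
-1 press2 30 [ 0.12  0.28  1.76 -0.01  0.58  1.59]
-1 look 20 [ 0.13 -0.03  1.74 -0.01  1.08  1.59]
-1 look 0 [ 0.12  0.15  1.52 -0.    1.47  1.58]
-1 look 40 [ 0.13 -0.17  1.95 -0.02  0.66  1.6 ]
```

```bash
cat >> h.py <<'E'
def snap(bot,name,tag):
    st=bot.read_state(); c=bot.read_camera(name); cv2.imwrite(f"pics/{tag}.png",c["image"])
    import pickle; pickle.dump((c,st),open(tag+".pkl","wb")); return c,st
E
python3 - <<'E'
from h import *; from rig import bot
bot.move_gripper(0,20)
bot.move_to(cw((-140,0,300)),att(20))
snap(bot,"wrist","w1"); print(bot.read_state()["clock"],bot.read_state()["ft_force"])
E
```

```text
3.3083 [ 0.11863372  0.03424524 -0.03182862]
```

View pics/w1.png

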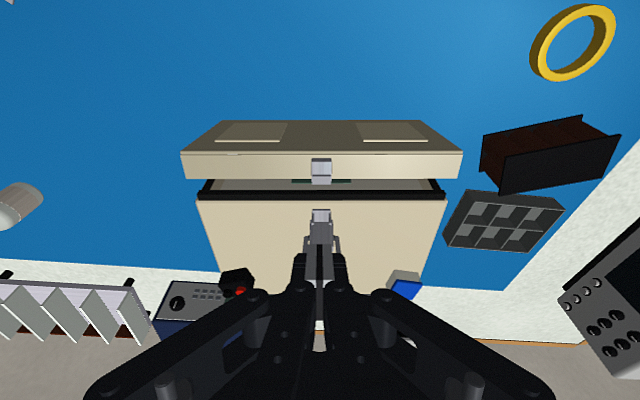

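```bash
python3 - <<'E'
from h import *; from rig import bot
import pickle
c,st=pickle.load(open("w1.pkl","rb"))
print("keeper",wc(onz(c,[[321,170]],155,st)))
q=att(30)
bot.move_to(cw((-200,0,200)),q)
bot.servo_line(cw((-175,0,144)),speed=80)
z0=bot.read_state()["ft_force"]
r=bot.servo_line(cw((-126,0,144)),speed=35,until_force=10)
s=bot.read_state(); print(r,wc(s["ee_pos"]),s["ft_force"]-z0,s["clock"])
r=bot.servo_line(cw((-106,0,144)),speed=10,until_force=8)
s=bot.read_state(); print(r,wc(s["ee_pos"]),s["ft_force"]-z0,s["clock"])
E
```

```text
keeper [[-111.90881814    2.04948564  155.        ]]
False [-1.26007446e+02  8.42883191e-04  1.44045473e+02] [-2.86869521  0.04593984  2.64506849] 6.3167
True [-1.25655800e+02  8.69135395e-03  1.43601143e+02] [-1.28175172 -0.63728651  1.66600489] 6.7833
```

```bash
python3 - <<'E'
from h import *; from rig import bot
s=bot.read_state(); print(wc(s["ee_pos"]),s["ft_force"]@RC,s["clock"])
snap(bot,"top","t1")
for i in range(3):
    r=bot.servo_line(cw((-106,0,144)),speed=10,until_force=7)
    s=bot.read_state(); print(r,wc(s["ee_pos"]),s["ft_force"]@RC,s["clock"])
    if r: break
c=cv2.imread("pics/t1.png"); cv2.imwrite("pics/t1c.png",cv2.resize(c[100:240,180:340],None,fx=4.5,fy=4.2))
E
```

```text
[-1.25655800e+02  8.69135395e-03  1.43601143e+02] [-1.80950548 -0.30485125  1.01636393] 6.7833
True [-1.25659474e+02  1.43759678e-02  1.43004978e+02] [-0.5802606  -0.49234279  0.29921676] 7.2667
```

View pics/t1c.png

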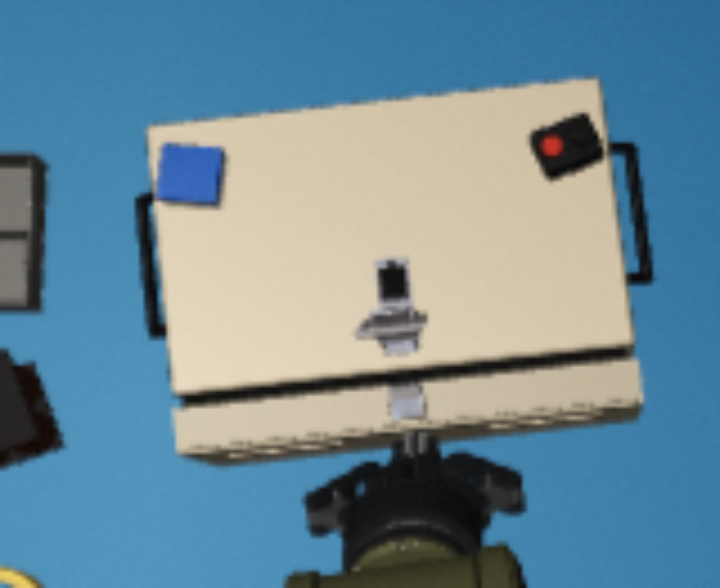

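```bash
python3 - <<'E'
from h import *; import pickle
c,st=pickle.load(open("t1.pkl","rb")); P=wc(cloud(c).reshape(-1,3)).reshape(400,640,3)
im=c["image"].astype(int)
# columns of case frame: profile at |y|~60..110 along x
for y0 in (-90,-50,60,100):
    k=(abs(P[...,1]-y0)<8)&(P[...,0]>-130)&(P[...,0]<-40)&(P[...,2]>60)
    o=np.argsort(P[k][:,0]); d=P[k][o]; g=im[k][o].sum(1)/3
    print(y0,[(int(a),int(b),int(h)) for a,b,h in zip(d[::3,0],d[::3,2],g[::3])])
E
```

```text
-90 [(-109, 120, 62), (-109, 113, 64), (-108, 149, 88), (-108, 99, 63), (-108, 127, 105), (-107, 147, 100), (-107, 119, 119), (-107, 126, 86), (-106, 153, 152), (-105, 151, 123), (-103, 149, 178), (-102, 152, 175), (-100, 148, 179), (-99, 147, 180), (-98, 151, 180), (-97, 149, 180), (-95, 153, 179), (-94, 151, 180), (-92, 149, 179), (-91, 152, 180), (-90, 152, 179), (-88, 148, 181), (-87, 149, 179), (-86, 152, 179), (-84, 150, 179), (-83, 148, 180), (-81, 151, 179), (-80, 149, 180), (-79, 152, 143), (-78, 151, 90), (-76, 153, 57), (-74, 147, 24), (-73, 151, 20), (-72, 148, 19), (-70, 152, 30), (-69, 148, 43), (-67, 147, 138), (-67, 147, 139), (-65, 151, 191), (-64, 149, 191), (-62, 152, 198), (-61, 149, 196), (-59, 149, 196), (-59, 151, 195), (-56, 148, 195), (-55, 149, 196), (-54, 151, 196), (-53, 149, 193), (-51, 152, 195), (-50, 156, 196), (-48, 151, 193), (-47, 150, 195), (-46, 150, 194), (-45, 151, 195), (-43, 150, 195), (-42, 150, 196), (-40, 149, 192)]
-50 [(-109, 121, 129), (-108, 102, 63), (-108, 118, 131), (-108, 147, 78), (-108, 135, 77), (-107, 63, 80), (-107, 151, 142), 
[... 2043 characters left out ...]
 150, 195), (-96, 150, 195), (-95, 149, 195), (-93, 150, 194), (-93, 150, 196), (-91, 150, 195), (-89, 152, 194), (-88, 150, 194), (-85, 147, 194), (-85, 150, 195), (-83, 152, 196), (-82, 149, 194), (-80, 152, 195), (-79, 148, 159), (-77, 151, 84), (-77, 153, 61), (-75, 153, 29), (-73, 147, 19), (-72, 152, 17), (-71, 151, 20), (-68, 146, 77), (-68, 142, 86), (-66, 150, 182), (-66, 154, 209), (-64, 148, 207), (-62, 148, 212), (-61, 149, 210), (-60, 152, 211), (-58, 148, 210), (-56, 152, 209), (-55, 146, 211), (-54, 155, 210), (-52, 152, 211), (-51, 154, 210), (-49, 147, 209), (-48, 151, 209), (-47, 150, 210), (-45, 151, 210), (-44, 148, 210), (-42, 150, 209), (-41, 151, 210), (-40, 153, 209)]
```

```bash
python3 - <<'E'
from h import *; from rig import bot
z0=bot.read_state()
for x in np.arange(-125,-115,1.0):
    r=bot.servo_line(cw((x,0,144)),speed=8,until_force=14)
    s=bot.read_state(); f=s["ft_force"]@RC; print(r,wc(s["ee_pos"]).round(2),f.round(2),round(s["clock"],2))
    if r or f[0]<-13: break
E
```

```text
False [-1.2546e+02 -1.0000e-02  1.4348e+02] [-4.03 -0.2  -2.67] 7.58
False [-1.2495e+02  2.0000e-02  1.4337e+02] [-1.339e+01 -1.000e-02  1.720e+00] 7.86
```

```bash
python3 - <<'E'
from h import *; from rig import bot
c,st=snap(bot,"top","t2"); P=wc(cloud(c).reshape(-1,3)).reshape(400,640,3)
s=bot.read_state(); print(wc(s["ee_pos"]).round(2),s["ft_force"]@RC)
for tag in ("t1","t2"):
    im=cv2.imread(f"pics/{tag}.png",0)
    for y0 in (-100,-50,50,100):
        xs=np.arange(-125,-55,.5); px=proj(c,[cw((x,y0+dy,150)) for dy in range(-15,16,3) for x in xs]).astype(np.float32)
        g=cv2.remap(im,px[:,0].reshape(-1,1),px[:,1].reshape(-1,1),1).reshape(11,-1).mean(0)
        d=np.gradient(g); print(tag,y0,"outer",xs[:60][np.argmax(d[:60])],"rear",xs[60:110][np.argmin(d[60:110])]," rim",xs[90:][np.argmax(d[90:])])
E
```

```text
[-1.2496e+02  2.0000e-02  1.4336e+02] [-13.36055254  -0.67859268   3.3036789 ]
t1 -100 outer -108.0 rear -78.0  rim -69.0
t1 -50 outer -108.0 rear -78.5  rim -69.0
t1 50 outer -108.0 rear -78.0  rim -69.0
t1 100 outer -108.0 rear -78.5  rim -69.0
t2 -100 outer -107.5 rear -78.0  rim -69.0
t2 -50 outer -107.5 rear -78.0  rim -69.0
t2 50 outer -107.5 rear -78.0  rim -69.0
t2 100 outer -107.5 rear -78.0  rim -69.0
```

```bash
python3 - <<'E'
from h import *; from rig import bot
bot.servo_line(cw((-150,0,150)),speed=60)
bot.move_gripper(85)
bot.servo_line(cw((-150,0,270)),att(25),speed=150)
c,st=snap(bot,"wrist","w2"); snap(bot,"top","t3"); s=bot.read_state(); print(s["clock"],s["ft_force"],s["grip_width"])
cv2.imwrite("pics/w2c.png",cv2.resize(c["image"][100:350,200:450],None,fx=2.4,fy=2.4))
E
```

```text
10.3333 [-0.44708971 -0.3245184   0.50238178] 85.09109032612905
```

View pics/w2.png

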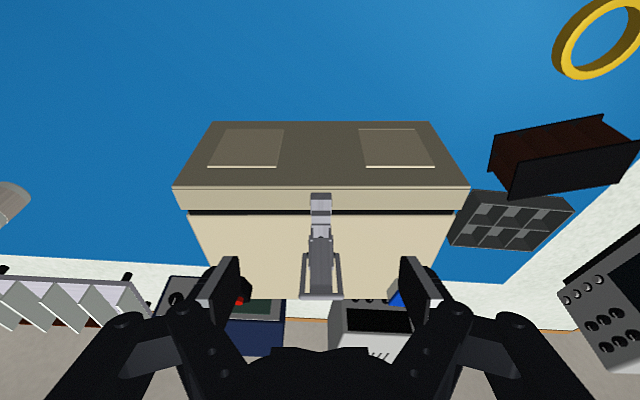

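View pics/w2c.png

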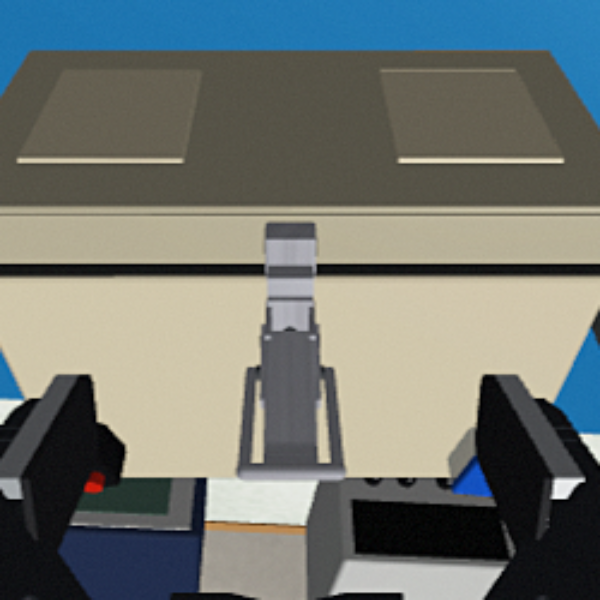

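```bash
python3 - <<'E'
from h import *; import pickle
c,st=pickle.load(open("w2.pkl","rb")); P=wc(cloud(c,st).reshape(-1,3)).reshape(400,640,3)
for u,v in [(301,297),(310,297),(321,297),(332,297),(341,297),(303,280),(340,280),(304,265),(338,265),(321,245),(321,260),(321,275),(321,288),(321,226),(321,214),(321,206),(321,199),(321,195),(280,200),(360,200),(280,193),(360,193),(280,218),(360,218)]:
    print((u,v),P[v-1:v+2,u-1:u+2].reshape(-1,3).mean(0).round(1), P[v,u].round(1))
ct=np.load("top0.npz"); g=cv2.cvtColor(ct["image"],cv2.COLOR_BGR2HSV)
Pt=wc(cloud(ct).reshape(-1,3)).reshape(400,640,3); k=(Pt[...,2]>228)&(Pt[...,2]<242)&(abs(Pt[...,1])<30)&(abs(Pt[...,0]+50)<30)
v,u=np.nonzero(k); print("top bar px",u.min(),u.max(),v.min(),v.max(),u.mean(),v.mean(),Pt[k].mean(0))
e1,d1=rays(ct,[[u.mean(),v.mean()]]); e2,d2=rays(c,[[321.5,296.5]],st); p,r=tri(e1,d1[0],e2,d2[0]); print("tri",wc(p),r)
E
```

```text
(301, 297) [-59.1 -14.5 234. ] [-60.  -14.4 234.5]
(310, 297) [-59.5  -6.9 234.2] [-58.5  -7.  233.7]
(321, 297) [-59.8   2.2 234.4] [-58.2   2.2 233.6]
(332, 297) [-59.4  11.4 234.2] [-58.9  11.4 233.9]
(341, 297) [-59.2  18.9 234.1] [-59.8  18.8 234.4]
(303, 280) [-54.9 -13.7 215.7] [-55.  -13.7 215.8]
(340, 280) [-54.6  19.3 215.6] [-53.8  19.4 215.1]
(304, 265) [-49.3 -13.8 196.4] [-49.5 -13.8 196.6]
(338, 265) [-49.   18.7 196.2] [-48.9  18.7 196.1]
(321, 245) [-51.8   2.6 174.6] [-52.2   2.6 174.9]
(321, 260) [-48.5   2.5 190.2] [-48.6   2.5 190.3]
(321, 275) [-45.6   2.4 205. ] [-45.7   2.4 205.1]
(321, 288) [-44.1   2.4 217.5] [-44.1   2.4 217.5]
(321, 226) [-57.1   2.7 154. ] [-56.8   2.7 153.7]
(321, 214) [-90.3   2.4 168.2] [-90.1   2.4 168.1]
(321, 206) [-94.    2.5 161.4] [-93.9   2.5 161.3]
(321, 199) [-101.8    2.4  160.2] [-101.4    2.4  159.8]
(321, 195) [-101.9    2.5  154.9] [-102.1    2.5  155.1]
(280, 200) [-91.4 -37.2 150.6] [-91.2 -37.3 150.3]
(360, 200) [-91.4  40.3 150.6] [-91.9  40.2 151.1]
(280, 193) [-100.2  -36.4  150.2] [-100.6  -36.3  150.6]
(360, 193) [-99.9  39.5 149.9] [-99.4  39.7 149.3]
(280, 218) [-66.1 -39.7 150.8] [-65.7 -39.7 150.5]
(360, 218) [-66.   42.9 150.8] [-65.9  42.9 150.8]
top bar px 259 273 174 180 265.42105263157896 178.18421052631578 [-56.82980297   1.07689421 233.88695206]
tri [-56.50025173   1.94090904 232.15454109] 1.4657236133420526
```

```bash
cat >> h.py <<'E'
YL=1.5; OFF=7.
def tcp(G,t,off=OFF): a=app(t); return cw(np.array([G[0],YL,G[1]])-off*a)
def rep(bot,m=""):
    s=bot.read_state(); print(m,wc(s["ee_pos"]).round(1),(s["ft_force"]@RC).round(1),round(s["grip_width"],1),round(s["clock"],2)); return s
E
python3 - <<'E'
from h import *; from rig import bot
G=(-54.1,220.7)
bot.servo_line(tcp(G,0,57),att(0),speed=150)
r=bot.servo_line(tcp(G,0),speed=60,until_force=5); rep(bot,r)
bot.move_gripper(30,20); rep(bot,"grip")
c,st=snap(bot,"wrist","w3"); snap(bot,"scene","s3")
cv2.imwrite("pics/s3c.png",cv2.resize(cv2.imread("pics/s3.png")[120:260,280:440],None,fx=4,fy=4))
E
```

```text
False [-53.9   1.5 228.1] [ 0.4 -0.4 -1. ] 85.0 12.11
grip [-54.    1.5 228. ] [-1.  -0.2  3.4] 37.7 12.61
```

View pics/w3.png

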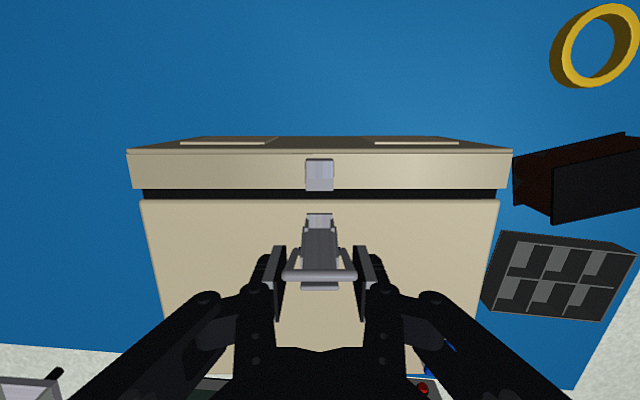

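View pics/s3c.png

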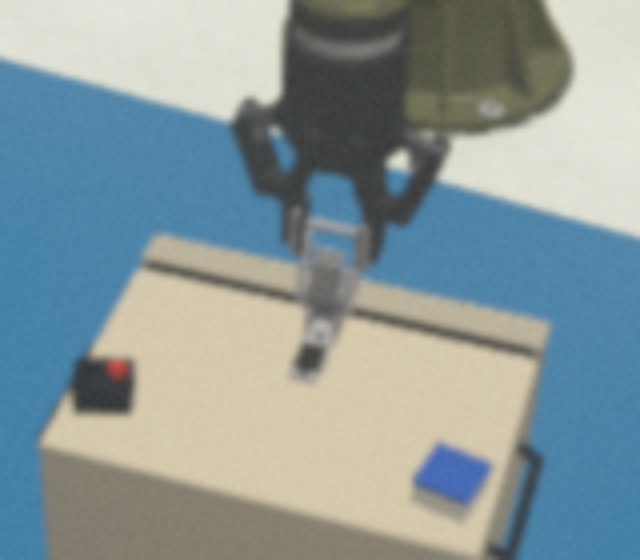

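Gripped at 37.7 mm, which matches the 38 mm loop; the bar at (318,272) sits between the pads. Next I draw the loop outward to the lever stop and swing it down, logging force.

```bash
cat > arc.py <<'E'
from h import *; from rig import bot
import sys
PIN=np.array([-46.9,179.]); RHO=44.3
def g(e): e=np.radians(e); return PIN+RHO*np.array([-np.cos(e),np.sin(e)])
def tilt(e): return np.interp(-e,[-74,14],[0,25])
for e in map(float,sys.argv[1:]):
    r=bot.servo_line(tcp(g(e),tilt(e)),att(tilt(e)),speed=40,until_force=12)
    rep(bot,(e,r))
    if r: break
E
python3 arc.py 74 64 52 40
```

```text
(74.0, False) [-59.5   1.5 228.2] [ 0.5 -0.1 -3.6] 37.4 12.98
(64.0, False) [-66.8   1.5 225.8] [ 0.9 -1.3 -3.8] 37.4 13.33
(52.0, False) [-74.8   1.5 221.2] [-1.1 -1.   2.1] 37.6 13.72
(40.0, False) [-81.9   1.5 214.6] [-0.7 -0.3  0.6] 37.4 14.12
```

```bash
python3 arc.py 28 16 6; python3 - <<'E'
from h import *; from rig import bot
c,st=snap(bot,"wrist","w4"); c,st=snap(bot,"scene","s4"); 
cv2.imwrite("pics/s4c.png",cv2.resize(cv2.imread("pics/s4.png")[150:250,300:420],None,fx=5,fy=5))
E
```

```text
(28.0, False) [-87.4   1.5 206.8] [-1. -1.  0.] 37.6 14.51
(16.0, False) [-91.3   1.5 198.2] [-1.4 -0.1  0. ] 37.1 14.9
(6.0, False) [-93.2   1.5 190.5] [-1.6 -0.1 -0.2] 37.7 15.25
```

View pics/w4.png

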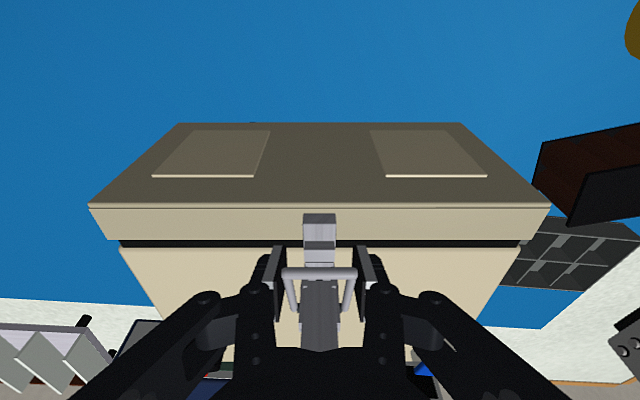

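View pics/s4c.png

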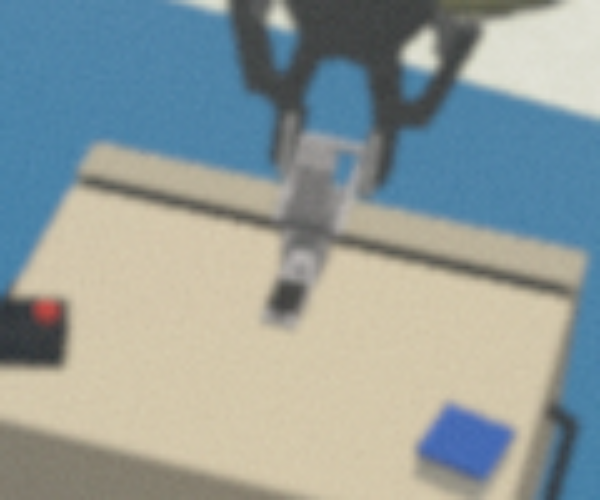

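```bash
python3 - <<'E'
from h import *; import pickle
c,st=pickle.load(open("w4.pkl","rb")); P=wc(cloud(c,st).reshape(-1,3)).reshape(400,640,3)
for u,v in [(300,271),(320,271),(340,271),(292,295),(348,295),(289,285),(320,290),(320,310),(320,330),(320,345),(320,258),(320,246),(320,235),(320,222),(320,216)]:
    print((u,v),P[v-1:v+2,u-1:u+2].reshape(-1,3).mean(0).round(1))
E
```

```text
(300, 271) [-101.5   -7.2  194.2]
(320, 271) [-101.5    2.6  194.2]
(340, 271) [-101.8   12.4  194.5]
(292, 295) [-73.7 -13.1 189.2]
(348, 295) [-74.4  18.4 189.7]
(289, 285) [-88.7 -13.5 193.2]
(320, 290) [-71.1   2.8 184.1]
(320, 310) [-54.3   2.7 186.9]
(320, 330) [-55.    2.7 199.7]
(320, 345) [-55.4   2.6 208.4]
(320, 258) [-86.5   2.7 173.2]
(320, 246) [-90.2   2.7 167.3]
(320, 235) [-93.5   2.7 161.4]
(320, 222) [-102.     2.7  159.3]
(320, 216) [-101.6    2.7  153.5]
```

```bash
python3 - <<'E'
from h import *; import pickle
c,st=pickle.load(open("w4.pkl","rb"))
im=c["image"]; print([ (v,int(im[v,316:324].mean())) for v in range(208,268)])
for v in (242,246,249,252,262,264): print(v, wc(onz(c,[[320,v]],172,st)).round(1), wc(onz(c,[[320,v]],160.5,st)).round(1))
for v in (212,213,214): print(v,wc(onz(c,[[320,v]],160.5,st)).round(1))
E
python3 - <<'E'
from h import *; from rig import bot
bot.move_gripper(30,40); rep(bot,"g")
e=6; s=bot.read_state(); p=wc(s["ee_pos"])
r=bot.servo_line(cw((p[0]-7,YL,p[2])),speed=15,until_force=6); rep(bot,r)
snap(bot,"wrist","w5")
E
```

```text
[(208, 106), (209, 176), (210, 171), (211, 172), (212, 167), (213, 109), (214, 70), (215, 77), (216, 78), (217, 78), (218, 78), (219, 77), (220, 77), (221, 75), (222, 72), (223, 93), (224, 152), (225, 167), (226, 166), (227, 166), (228, 166), (229, 165), (230, 166), (231, 165), (232, 165), (233, 165), (234, 166), (235, 165), (236, 165), (237, 166), (238, 165), (239, 170), (240, 162), (241, 86), (242, 69), (243, 73), (244, 77), (245, 77), (246, 74), (247, 72), (248, 64), (249, 90), (250, 167), (251, 185), (252, 179), (253, 178), (254, 178), (255, 177), (256, 176), (257, 177), (258, 177), (259, 177), (260, 181), (261, 163), (262, 88), (263, 183), (264, 176), (265, 178), (266, 170), (267, 79)]
242 [[-98.5   2.7 172. ]] [[-86.5   2.7 160.5]]
246 [[-95.3   2.7 172. ]] [[-82.9   2.7 160.5]]
249 [[-92.8   2.7 172. ]] [[-80.1   2.7 160.5]]
252 [[-90.3   2.7 172. ]] [[-77.3   2.7 160.5]]
262 [[-81.4   2.7 172. ]] [[-67.6   2.8 160.5]]
264 [[-79.6   2.7 172. ]] [[-65.5   2.8 160.5]]
212 [[-110.7    2.7  160.5]]
213 [[-110.     2.7  160.5]]
214 [[-109.2    2.7  160.5]]
g [-93.3   1.5 190.3] [-2.9 -0.7  0.8] 37.1 15.57
True [-93.9   1.5 190.2] [ 0.4 -0.3  1. ] 36.7 15.79
```

View pics/w5.png

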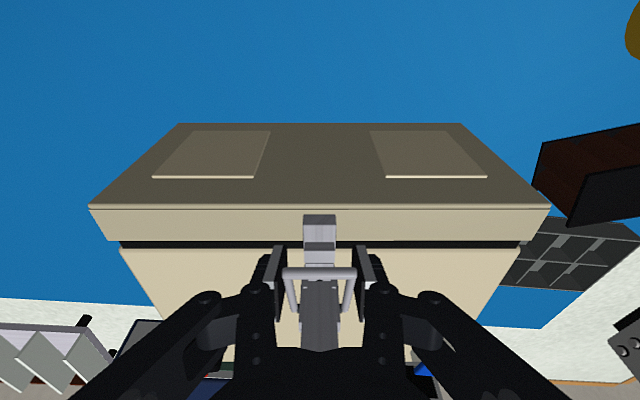

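```bash
python3 - <<'E'
from h import *; from rig import bot
p=wc(bot.read_state()["ee_pos"])
for i in range(1,7):
    r=bot.servo_line(cw((p[0]-i*1.0,YL,190.2)),speed=10,until_force=14); bot.dwell(.05); s=rep(bot,r)
    if r or (s["ft_force"]@RC)[0]>7: break
c,st=snap(bot,"wrist","w6"); P=wc(cloud(c,st).reshape(-1,3)).reshape(400,640,3)
for u,v in [(300,271),(320,271),(340,271),(320,310),(320,330),(320,345)]:
    print((u,v),P[v-1:v+2,u-1:u+2].reshape(-1,3).mean(0).round(1))
E
```

```text
False [-94.8   1.5 190.2] [ 1.5 -0.   0.6] 36.8 16.14
False [-95.2   1.5 190.6] [10.9 -0.1 -3. ] 36.9 16.44
(300, 271) [-103.3   -7.2  194.1]
(320, 271) [-103.2    2.6  194.1]
(340, 271) [-103.3   12.4  194.1]
(320, 310) [-57.4   2.7 187.7]
(320, 330) [-60.1   2.6 201.5]
(320, 345) [-61.3   2.6 210.3]
```

```bash
cat > arc2.py <<'E'
from h import *; from rig import bot
PIN=np.array([-46.9,179.]); t=19.3
for e in (6,0,-5,-9,-11):
    er=np.radians(e); G=PIN+48.5*np.array([-np.cos(er),np.sin(er)])
    r=bot.servo_line(tcp(G,t,2.),att(t),speed=25,until_force=16); s=rep(bot,(e,r))
    if r: break
c,st=snap(bot,"wrist","w7"); P=wc(cloud(c,st).reshape(-1,3)).reshape(400,640,3)
for u,v in [(300,271),(320,271),(340,271),(320,310),(320,330),(320,345)]:
    print((u,v),P[v-1:v+2,u-1:u+2].reshape(-1,3).mean(0).round(1))
E
python3 arc2.py
```

```text
(6, False) [-95.9   1.5 185.8] [ 1.8 -0.8  1.5] 36.7 16.81
(0, False) [-96.2   1.5 180.7] [-0.3 -1.8  2.2] 36.7 17.16
(-5, False) [-95.9   1.5 176.5] [-0.3 -1.   1.8] 37.1 17.48
(-9, False) [-95.4   1.5 173.2] [-0.  -1.3  2.2] 37.1 17.76
(-11, False) [-95.2   1.5 171.5] [ 0.2 -1.5  2. ] 36.9 18.01
(300, 271) [-103.5   -7.2  175.3]
(320, 271) [-103.2    2.6  175. ]
(340, 271) [-103.3   12.4  175.2]
(320, 310) [-53.2   2.7 166.1]
(320, 330) [-55.5   2.7 180.1]
(320, 345) [-74.9   2.6 197.5]
```

View pics/w7.png

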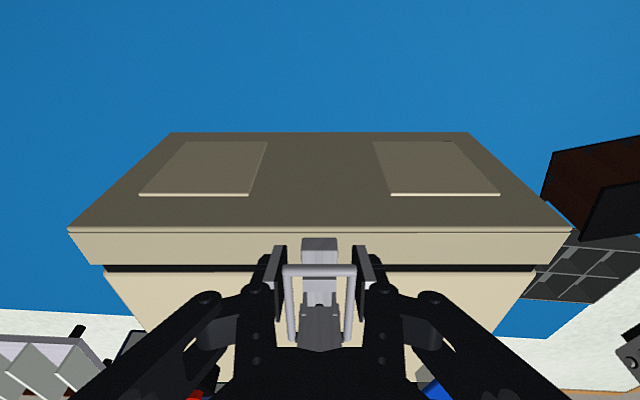

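```bash
sed -e 's/(6,0,-5,-9,-11)/(-14,-17,-20)/; s/until_force=16/until_force=9/; s/w7/w8/' arc2.py > arc3.py; python3 arc3.py
```

```text
(-14, False) [-94.6   1.5 169. ] [-0.2 -0.6  1.1] 36.9 18.31
(-17, False) [-93.8   1.5 168.2] [-16.1  -2.7  23.6] 36.9 18.56
(-20, False) [-93.1   1.5 167.8] [-37.7  -3.6  53.4] 36.6 18.81
(300, 271) [-101.2   -7.1  171.3]
(320, 271) [-101.     2.6  171.2]
(340, 271) [-101.5   12.4  171.6]
(320, 310) [-44.    2.8 158.3]
(320, 330) [-53.6   2.7 176.5]
(320, 345) [-54.7   2.7 185.5]
```

That run pressed down to 53 N: the force stop didn't fire and my loop kept stepping. I'm backing off now.

```bash
python3 - <<'E'
from h import *; from rig import bot
bot.servo_line(cw((-94.6,YL,170)),speed=30); rep(bot)
c,st=snap(bot,"wrist","w9"); snap(bot,"top","t9"); snap(bot,"scene","s9")
t=cv2.imread("pics/t9.png")[110:230,200:340]; s=cv2.imread("pics/s9.png")[150:260,290:430]
cv2.imwrite("pics/x9.png",np.hstack([cv2.resize(t,(400,400)),cv2.resize(s,(400,400))]))
E
```

```text
[-94.6   1.5 169.7] [ 1.6 -1.4  1.2] 37.0 19.21
```

View pics/w9.png

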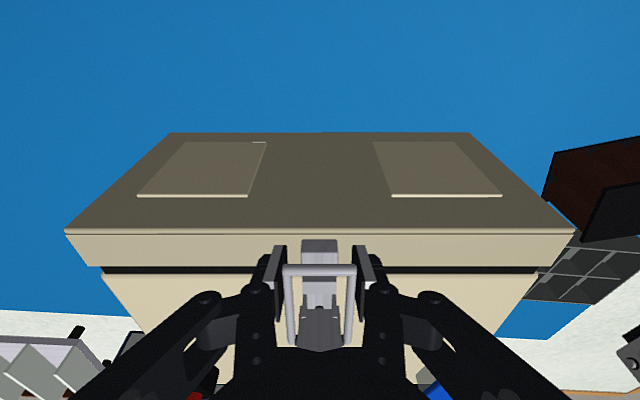

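View pics/x9.png

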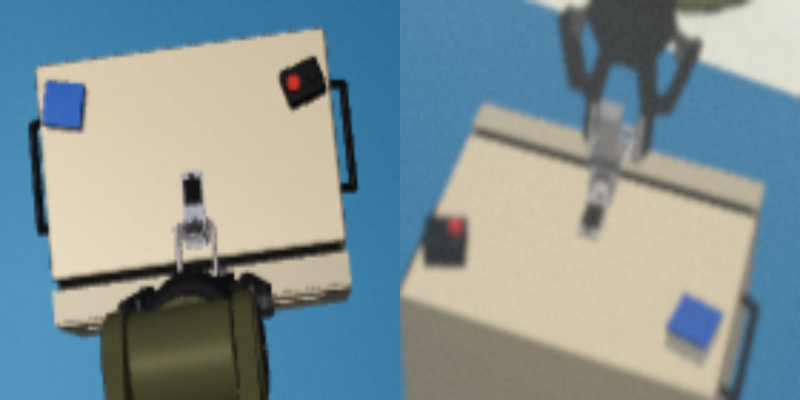

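The cover and case look unchanged, and the bar at (320,270) lies outward of the tooth. I'll release so the loop drops behind the tooth, then look.

```bash
python3 - <<'E'
from h import *; from rig import bot
bot.move_gripper(60); rep(bot,"rel")
p=wc(bot.read_state()["ee_pos"])
bot.servo_line(cw(p-60*app(19.3)),speed=100)
p=p-60*app(19.3)+np.array([-60,0,10]); bot.servo_line(cw(p),speed=120)
rep(bot)
c,st=snap(bot,"wrist","w10"); P=wc(cloud(c,st).reshape(-1,3)).reshape(400,640,3); np.save("P10.npy",P)
cv2.imwrite("pics/w10c.png",cv2.resize(c["image"][120:370,200:450],None,fx=2.4,fy=2.4))
E
```

```text
rel [-94.7   1.6 169.8] [ 0.9  0.4 -0.6] 60.0 19.71
 [-174.2    1.6  236.4] [ 0.9 -0.9 -0.3] 60.1 21.12
```

View pics/w10c.png

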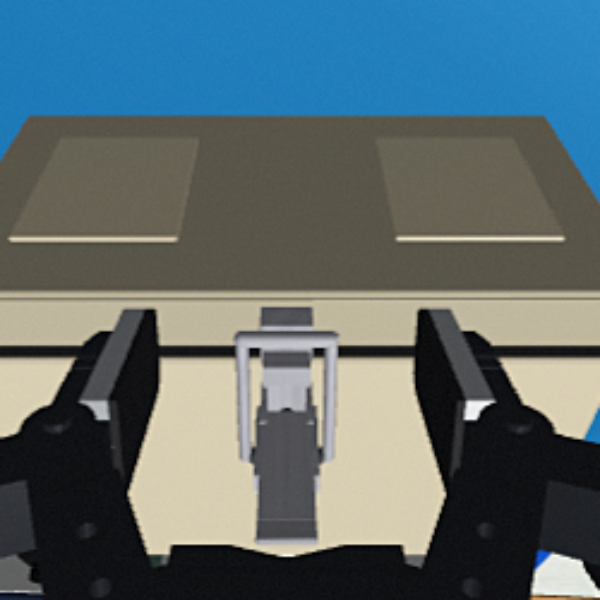

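```bash
python3 - <<'E'
from h import *
P=np.load("P10.npy")
for u,v in [(310,261),(319,261),(330,261),(303,285),(335,285),(319,266),(319,271),(319,276),(319,282),(319,295),(319,305),(319,320),(319,335),(270,266),(370,266),(270,243),(370,243)]:
    print((u,v),P[v-1:v+2,u-1:u+2].reshape(-1,3).mean(0).round(1))
E
```

```text
(310, 261) [-101.7   -5.7  166.6]
(319, 261) [-101.4    2.1  166.3]
(330, 261) [-101.4   11.8  166.3]
(303, 285) [-76.1 -12.5 173.1]
(335, 285) [-65.6  17.4 165.8]
(319, 266) [-88.7   2.1 161.6]
(319, 271) [-90.4   2.1 168.6]
(319, 276) [-88.5   2.1 172.6]
(319, 282) [-53.7   2.1 153.8]
(319, 295) [-80.5   2.2 186.4]
(319, 305) [-55.4   2.1 180.5]
(319, 320) [-84.1   2.2 211.2]
(319, 335) [-60.1   2.1 211.1]
(270, 266) [-74.5 -46.  150.1]
(370, 266) [-73.8  52.3 149.7]
(270, 243) [-106.3  -42.6  149.5]
(370, 243) [-106.3   48.6  149.6]
```

The bar centre is at about (-101, 163.5), down in front of the tooth (tip about -92.8), and the lever is near its 1.75 stop. Now I close the fingers and press the lever along its arc.

```bash
cat > press.py <<'E'
from h import *; from rig import bot
PV=np.array([-46.,165.]); TM=40.
def pt(psi,gap=0.):
    t=min(TM,np.degrees(psi)); tr=np.radians(t); r=np.interp(t,[0,TM],[53,53]) if psi<np.radians(TM) else np.interp(psi,[np.radians(TM),1.74],[53,50])
    C=PV+r*np.array([np.cos(psi),np.sin(psi)])+(7+gap)*np.array([-np.sin(psi),np.cos(psi)])
    tip=C-11*np.array([np.cos(tr),np.sin(tr)])
    p=tip-19*np.array([np.sin(tr),-np.cos(tr)])
    return cw((p[0],YL,p[1])),att(t)
E
python3 - <<'E'
from press import *
bot.move_gripper(0,40)
p,q=pt(1.74,30); bot.servo_line(p,q,speed=120)
p,q=pt(1.74,8); bot.servo_line(p,q,speed=60); rep(bot,"pre")
for psi in (1.74,1.68,1.6,1.52,1.44,1.36):
    p,q=pt(psi); bot.servo_line(p,q,speed=30); s=rep(bot,psi)
    if np.linalg.norm(s["ft_force"])>20: break
c,st=snap(bot,"wrist","w11"); snap(bot,"scene","s11")
cv2.imwrite("pics/s11c.png",cv2.resize(cv2.imread("pics/s11.png")[150:250,300:420],None,fx=5,fy=5))
E
```

```text
pre [-89.8   1.5 219. ] [-0.2  0.6 -0.2] -0.1 22.98
1.74 [-81.9   1.5 220.6] [-0.5 -0.3 -0.5] -0.2 23.4
1.68 [-79.    1.5 221.6] [ 0.3 -0.5 -0.7] 0.0 23.65
1.6 [-74.9   1.5 222.8] [-0.6  0.8 -0.5] -0.2 23.93
1.52 [-70.9   1.5 223.5] [-0.6 -0.6 -0. ] 0.1 24.22
1.44 [-66.8   1.5 223.9] [-0.3 -0.  -0.1] -0.2 24.51
1.36 [-62.7   1.5 223.9] [-0.1 -0.5  0.1] -0.1 24.8
```

View pics/w11.png

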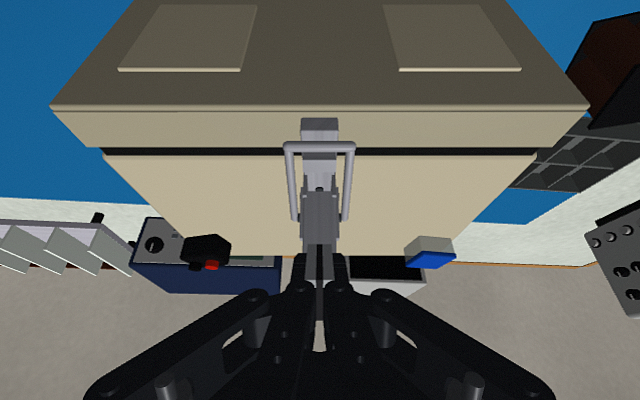

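View pics/s11c.png

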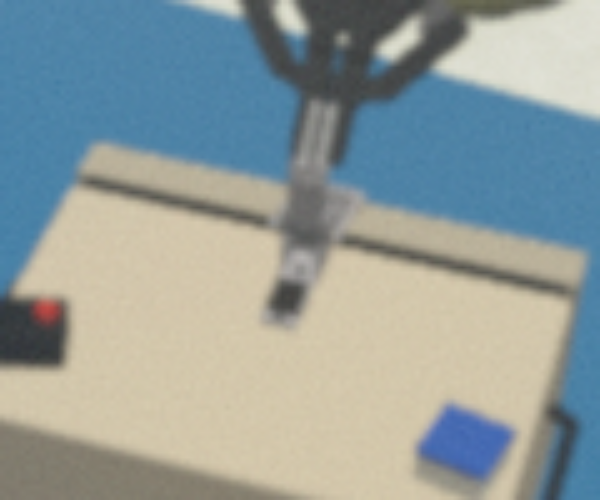

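No load yet. The bar at (320,146) is still on the outward side of the tooth. Continuing in small steps.

```bash
python3 - <<'E'
from press import *
for psi in (1.28,1.2,1.12,1.05,.98):
    p,q=pt(psi); bot.servo_line(p,q,speed=30); s=rep(bot,psi)
    if np.linalg.norm(s["ft_force"])>20: break
c,st=snap(bot,"wrist","w12"); P=wc(cloud(c,st).reshape(-1,3)).reshape(400,640,3); np.save("P12.npy",P)
E
```

```text
1.28 [-58.5   1.5 223.6] [-0.7  0.1  0.4] 0.0 25.19
1.2 [-54.3   1.5 223. ] [-0.7 -0.  -0.9] 0.1 25.48
1.12 [-50.3   1.5 222. ] [-2.3  0.   0.1] -0.1 25.77
1.05 [-46.9   1.5 220.9] [-4.8  0.5  1.4] -0.0 26.05
0.98 [-43.6   1.5 219.4] [-7.3  0.7  1.1] 0.1 26.32
```

View pics/w12.png

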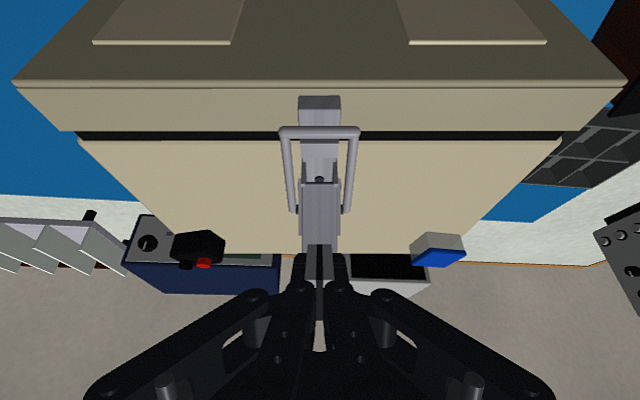

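Force rises from ψ≈1.1 (7 N so far), so the loop has caught on the tooth. The bar is at (320,132). Pressing on.

```bash
python3 - <<'E'
from press import *
psi=.98
while psi>.32:
    psi-=.06
    p,q=pt(psi); bot.servo_line(p,q,speed=30); s=rep(bot,round(psi,2))
    if np.linalg.norm(s["ft_force"])>22: break
snap(bot,"wrist","w13")
E
```

```text
0.92 [-40.8   1.5 218. ] [-8.2 -0.3  1.8] 0.1 26.63
0.86 [-38.1   1.5 216.4] [-8.2 -0.2  1.9] 0.1 26.89
0.8 [-35.4   1.5 214.7] [-9.5  0.1  2.7] 0.2 27.15
0.74 [-32.9   1.5 212.7] [-10.2   0.2   2.4] 0.2 27.41
0.68 [-30.3   1.5 211. ] [-11.8   0.7   1.5] 0.4 27.66
0.62 [-27.2   1.5 210.4] [-10.5   0.2   4. ] -0.0 27.91
0.56 [-24.3   1.5 209.4] [-9.1 -0.2  4.9] 0.4 28.16
0.5 [-21.6   1.5 208.1] [-8.   0.5  5. ] 0.2 28.41
0.44 [-18.9   1.5 206.6] [-7.   0.2  4.6] 0.1 28.66
0.38 [-16.4   1.5 204.9] [-5.3 -0.5  4.6] -0.2 28.91
0.32 [-14.    1.5 203. ] [-4.   0.6  3.3] 0.1 29.16
```

View pics/w13.png

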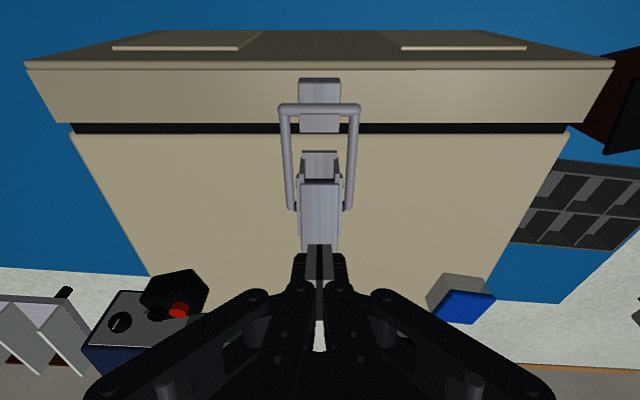

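The force peaked at about 12 N and is falling, and the loop is still hooked at (320,108). Finishing gently.

```bash
python3 - <<'E'
from press import *
psi=.32
while psi>-.06:
    psi-=.05 if psi>.15 else .02
    t=max(psi,0)
    if psi>=0: p,q=pt(psi)
    else:
        p,q=pt(0.0); p=p+np.array([0,0,42*psi])
    bot.servo_line(p,q,speed=25); s=rep(bot,round(psi,2))
    if np.linalg.norm(s["ft_force"])>12 : break
E
```

```text
0.27 [-12.2   1.5 201.2] [-2.2 -0.   3. ] 0.4 29.46
0.22 [-10.6   1.5 199.3] [-1.6  0.6  2. ] -0.4 29.71
0.17 [ -8.9   1.5 197.4] [-1.   0.4  1.6] 0.1 29.96
0.12 [ -7.3   1.5 195.5] [0.4 0.9 0.8] -0.3 30.21
0.1 [ -6.9   1.5 194.9] [-0.3 -0.9  0.4] -0.3 30.46
0.08 [ -6.2   1.5 194.2] [0.4 0.5 0.1] -0.1 30.71
0.06 [ -5.6   1.5 193.4] [ 0.2  1.5 -0.1] -0.0 30.96
0.04 [ -5.    1.5 192.6] [-0.2  0.7 -0.6] -0.3 31.21
0.02 [ -4.5   1.5 192. ] [-2.6  0.4  3. ] 0.2 31.46
0.0 [ -4.    1.6 191.9] [-6.1  1.2  9.8] 0.2 31.71
-0.02 [ -4.    1.5 191.7] [-8.7  0.7 14.1] 0.1 31.96
```

```bash
python3 - <<'E'
from press import *
p=wc(bot.read_state()["ee_pos"])
bot.servo_line(cw((p[0],1.5,250)),speed=80)
bot.servo_line(cw((-150,1.5,300)),att(20),speed=150)
bot.servo_line(cw((-230,1.5,300)),att(20),speed=150)
rep(bot)
c,st=snap(bot,"wrist","w14"); P=wc(cloud(c,st).reshape(-1,3)).reshape(400,640,3); np.save("P14.npy",P)
c,_=snap(bot,"top","t14"); snap(bot,"scene","s14")
im=cv2.imread("pics/t14.png",0)
for y0 in (-100,-50,50,100):
        xs=np.arange(-125,-55,.5); px=proj(c,[cw((x,y0+dy,150)) for dy in range(-15,16,3) for x in xs]).astype(np.float32)
        g=cv2.remap(im,px[:,0].reshape(-1,1),px[:,1].reshape(-1,1),1).reshape(11,-1).mean(0)
        d=np.gradient(g); print(y0,"outer",xs[:60][np.argmax(d[:60])],"rear",xs[60:110][np.argmin(d[60:110])]," rim",xs[90:][np.argmax(d[90:])])
t=cv2.imread("pics/t14.png")[110:230,200:340]; s=cv2.imread("pics/s14.png")[150:260,290:430]
cv2.imwrite("pics/x14.png",np.hstack([cv2.resize(t,(400,400)),cv2.resize(s,(400,400))]))
E
```

```text
[-229.4    1.5  300.1] [0.2 0.1 0.7] -0.0 34.72
-100 outer -104.0 rear -74.5  rim -68.0
-50 outer -104.5 rear -74.5  rim -67.5
50 outer -104.5 rear -75.0  rim -67.5
100 outer -104.5 rear -74.5  rim -68.0
```

View pics/w14.png

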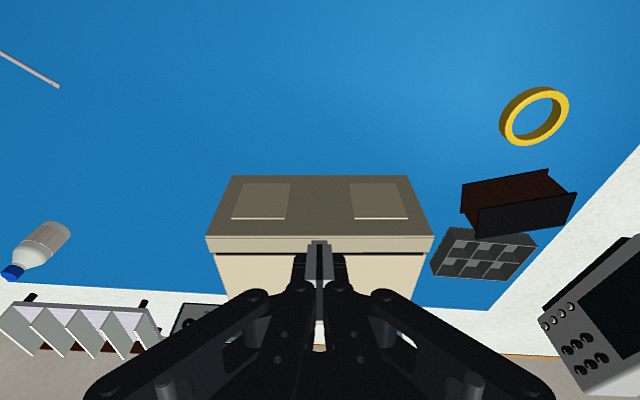

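View pics/x14.png

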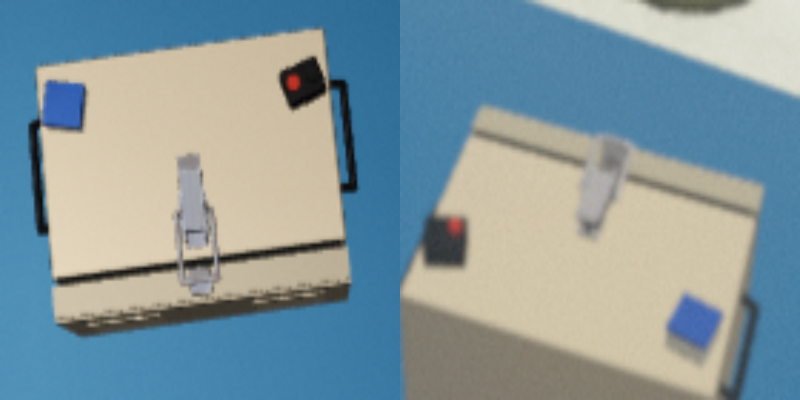

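```bash
python3 - <<'E'
from h import *; import pickle
c,_=pickle.load(open("t14.pkl","rb")); P=wc(cloud(c).reshape(-1,3))
for x in range(-100,20,8):
    k=(abs(P[:,0]-x)<4)&(abs(P[:,1]-1.5)<6)&(P[:,2]>140); print(x,np.median(P[k,2]).round(1),k.sum())
from rig import bot
bot.finish_job()
E
```

```text
-100 150.0 17
-92 162.1 16
-84 172.4 13
-76 156.1 8
-68 149.2 13
-60 152.1 12
-52 154.3 18
-44 171.6 18
-36 172.1 12
-28 171.7 13
-20 172.2 15
-12 170.9 12
-4 172.7 13
4 174.2 17
12 176.0 4
the job is handed in; nothing more can be done
```

The battery test set is closed and latched, and I handed the job in at about 35 s of the 69 s allowed. One press went over the force it should have.

- **Cover:** I pushed it in until it met the gasket, at about 13 N.
- **Loop:** I pinched it by the legs, drew it out until I felt the lever stop, lowered it behind the keeper tooth and let go.
- **Lever:** I pressed it down its arc. The load peaked at about 12 N, fell to nothing near dead centre, and the lever then met its hard stop at about 17 N.

**Last checks:**
- The lever's upper face reads about 172 mm high along most of its length, which is flat (165 + 7). The readings rise to 174–176 mm at the free end; I did not explain this.
- In the last camera view the loop is over the keeper.
- The cover moved 3.5 mm further in when the latch closed. A 6–7 mm dark strip still shows between the cover and the case rim, more than I expected from the sizes given. I took it for the gasket but did not confirm it.
- The fuse box and plug block look undisturbed, and the robot is clear of everything.

**What went wrong:** While lowering the loop, the gripper pressed down to a last reading of about 65 N in total (53 N of it vertical) for roughly half a second. The stop I had set at 9 N did not fire, and my script stepped on without checking the force itself. This is above the 30 N at which the cover bends and also above the 40 N limit if the gripper's body took the load. I think the fingers or the loop bar were pressing on the cover top or the keeper. I backed off at once and could see no change in the cover, but I cannot rule out a slight bend.

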